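# Unclip the green-labelled spice jar and stand it on the coaster

## Robot

A 7-joint arm with a two-finger parallel gripper is mounted at the origin on the work surface; the furniture and walls round the work are solid. World frame = base frame: x ahead of the robot, y to its left, z up, the work surface at z = 0. Lengths are in m, angles in rad, forces in N, time in s.
With the tool pointing down it reaches from about 0.4 to 0.85 m from the base axis. Payload 10.4 kg.
Tool frame: the origin (TCP) lies on the centre line of the jaws, within the pads' length; the fingertips stand 22 mm ahead of it and the grasp point (between the pads) lies 3 mm ahead of it; z points along the fingers, y is the line along which they close (so a half turn about z gives the same grasp; the last joint's range is limited). The gripper opens to 87 mm and grips with 3 to 60 N. Pads are 19 mm wide; open, the fingers measure 117 mm over their backs; the gripper's body (75 mm by 190 mm) begins 51 mm behind the grasp point.
Start: joints at [-1.238, 0.332, -0.065, 1.46, 0.022, 1.35, -0.088], TCP at [0.218, 0.586, 0.245] pointing down, gripper open.
Joint ranges: [-2.6, 2.6], [-0.5, 2.12], [-1.47, 1.34], [0.16, 2.42], [-1.27, 4.41], [0.06, 2.06], [-2.6, 2.6]. Speed limits (rad/s): [2.22, 2.22, 2.79, 2.79, 3.14, 3.14, 3.14].

## Interface

Orientations are given as a unit quaternion [x, y, z, w].
In Python, from bench import r gives the robot as it stands.
- The arm moves only by the tool pendant, called after "Request:" as name(argument=value, ...), one argument or row to a line, values as JSON. Schema: {"type":"object","properties":{"segments":{"type":"array","items":{"type":"object","properties":{"trans":{"type":"array","items":{"type":"number"},"minItems":3,"maxItems":3},"spin":{"type":"number"},"finger_gap":{"type":"number"}},"additionalProperties":false,"required":["finger_gap"]},"minItems":1,"maxItems":12},"grip_n":{"type":"number"},"only":{"type":"string"},"quiet":{"type":"boolean"},"lines":{"type":"string"}},"required":["segments"],"additionalProperties":false}. segments is a list of rows, 1 to 12 of them, each an object with the fields trans (a list: dx, dy, dz in shares of 0.75 m (1.0 is 0.75 m)), spin (a turn about the tool's z in parts of the range, where 1.0 means 4 rad), finger_gap (the finger opening in m); a field left out counts as zero (the opening has to be given); each row is the pose to reach, as a shift and turn from the pose commanded when the call began, along the tool's axes at that moment; what a row does not reach only later rows make up. A row lasts 1/10 s, in which the tool goes at most 0.05 m and 0.15 rad, less where a joint would pass 70% of its speed; a pose out of reach is approached as far as the arm can. The fingers move at their own pace and stop on an object; grip_n is the grip in N (left out, the last holds). Time passes only in rows, so rows that do not move let the fingers close. The tool returns the time, the measured TCP pose, the force, the opening and the grip force at its end. only (a regular expression) keeps the lines of the reply that match it, lines (a string "A,B") keeps lines A to B, and quiet returns only ok. Input that does not fit is refused with a message, and nothing moves.
- r.read_state(): the state, without advancing time (a new reading comes with each control period).
- r.camera(name): name is "scene" or "top" or "wrist"; returns a dict with "img" (400x640x3 uint8, red, green, blue), "fx", "fy", "cx", "cy" (pixels), "pose" (4x4, takes a point from camera to world coordinates). Camera axes: x right, y down, z forward; pixel columns grow to the right and rows downward; lengths in m; the calibration is good to about 2 mm. A picture is of the moment at which its call begins. There is no depth.
- r.close_job(): hands the job in; it is judged then, once.
The state is a dict: "time": time; "joint_positions": joint angles; "joint_vel": joint speeds; "joint_torque": joint torques, N m; "ee_pos": TCP position; "eef_rot": TCP orientation; "ft_force": force on the tool from outside, world axes, zero at the start; "torque": the same for the moment, N m; "width": finger opening in m; "grip_force": force on a finger pad.
Only numpy, scipy, OpenCV 4.12 (cv2) and the standard library are available. Lean on these libraries where they do the work, as an engineer would, in place of code of your own. Each camera call takes 0.05 s, during which the arm holds its last target. There are 200 camera calls.

## Task

Get the spice jar with the black and green label ready for cooking: pull it sideways out of its spring clip, straight out through the open front of the clip and not up out of it, and stand it upright in the middle of the checkered coaster. Set it down without dropping it, let go, and leave the jar with the blue and white label in its clip.

Things in the scene. Friction and masses are not known exactly. Their poses are not given: they have to be found in the camera images.
- green_jar: the jar to move: upright cylindrical spice jar, 41 mm diameter, 105 mm tall, about 0.1 kg, black cap fixed on. Origin at the centre of its underside, z up its axis. Label black with green leaves, cap top dark. Starts in either clip of the rack. Pulled level it resists with 10 to 15 N in the first 15 mm, then snaps free; 45 mm out it is clear.
- blue_jar: the jar to leave: upright cylindrical spice jar, 41 mm diameter, 105 mm tall, about 0.1 kg, black cap fixed on. Origin at the centre of its underside, z up its axis. Label dark blue over white, facing the robot as the other's does; blue disc on the cap top. It starts in the rack's other clip.
- rack: fixed wooden rack, 212 mm along y, two white C-shaped spring clips. Origin on the worktop midway between the clips; x points into the rack (away from the robot): jars come out along -x. Clip axes upright at x 0, y +-55 mm. Jars stand on its 10 mm thick foot (ends at x -26), gripped at z 36 to 52; lips end at x -22; back at x 31 to 43 is 70 high: above that jars stand free.
- coaster: square coaster checkered black and white, 95 x 95 mm, 6 mm thick, loose and flat on the worktop to the right of the rack. Origin at the centre of its underside, z up.

How it is judged:
By the outcome, as a careful person would: the job done as asked, in the order asked, and still so for the second after the job is handed in, with the robot touching nothing.
It also fails if it takes over 38 s, if anything falls off the work surface, if the arm or the gripper's body presses on something with over 40 N, if the wrist force passes 120 N, or if a joint passes its speed limit or range.

## Working session

There is one attempt and no reset: what is moved stays moved. The work goes in short steps, Python scripts to look and compute and a tool call to move; the robot and the scene stay as the last step left them, time stands still between calls to the robot, and variables do not carry over. Pictures are saved under pics/ and viewed, at most 11 in all, crops included, and the job is handed in when it is done.

```bash
mkdir -p pics; ls
```

Run:
```python
from bench import r
import cv2,numpy as np
s=r.read_state(); print(s['time'],s['ee_pos'],s['eef_rot'],s['width'])
a={}
for n in("scene","top","wrist"):
    c=r.camera(n); cv2.imwrite(f"pics/{n}0.png",c["img"][:,:,::-1]); np.savez(f"pics/{n}0.npz",**c)
    print(n,c['fx'],c['cx'],c['cy'],np.round(c['pose'],3).tolist())
```

```text
bench.py
pics
0.0 [0.21757971 0.58552281 0.24374366] [ 1.76947323e-01  9.84220055e-01 -7.18247554e-04 -1.09782674e-04] 0.08696650385125272
scene 490.55508083138284 314.619945708523 202.63532021839714 [[-0.803, -0.469, 0.367, 0.207], [-0.596, 0.639, -0.486, 0.347], [-0.006, -0.609, -0.793, 0.718], [0.0, 0.0, 0.0, 1.0]]
top 444.3201561698067 323.3278308151016 188.31220411774586 [[-0.061, -0.971, 0.233, 0.332], [-0.998, 0.058, -0.019, -0.077], [0.005, -0.234, -0.972, 0.946], [0.0, 0.0, 0.0, 1.0]]
wrist 341.4872269676727 317.3880627985957 199.24225232519265 [[0.349, 0.895, 0.278, 0.141], [0.937, -0.333, -0.104, 0.616], [-0.0, 0.297, -0.955, 0.384], [0.0, 0.0, 0.0, 1.0]]
```

View pics/scene0.png

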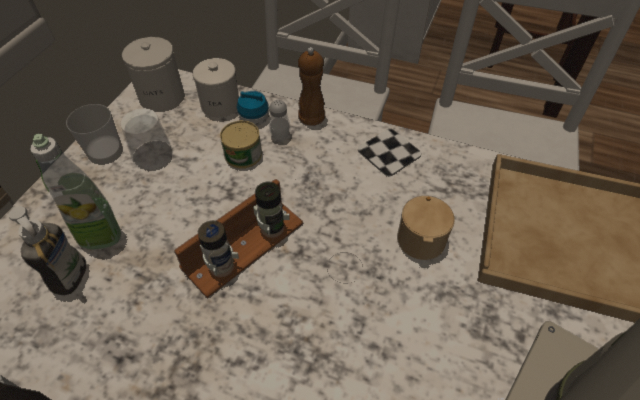

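View pics/top0.png

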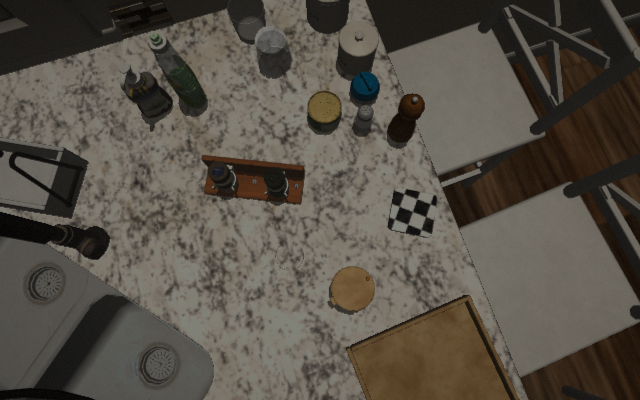

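Scene view: the left jar, cap at (213,230), has a bluish top. The right jar, cap at (268,190), has a dark top, so it is the green one. The coaster is at (390,152) in scene and (412,213) in top. I'll zoom in to confirm which jar is which and to locate features.

Run:
```python
import cv2,numpy as np
a=cv2.imread("pics/scene0.png")[165:295,170:310]; b=cv2.imread("pics/top0.png")[145:210,195:310]
f=lambda im,k:np.clip(cv2.resize(im,None,fx=k,fy=k,interpolation=cv2.INTER_CUBIC)*1.7,0,255).astype(np.uint8)
a=f(a,2.8);b=f(b,3.4)
o=np.zeros((max(a.shape[0],b.shape[0]),a.shape[1]+b.shape[1],3),np.uint8);o[:a.shape[0],:a.shape[1]]=a;o[:b.shape[0],a.shape[1]:]=b
print(o.shape,a.shape);cv2.imwrite("pics/crop1.png",o)
```

```text
(364, 783, 3) (364, 392, 3)
```

View pics/crop1.png

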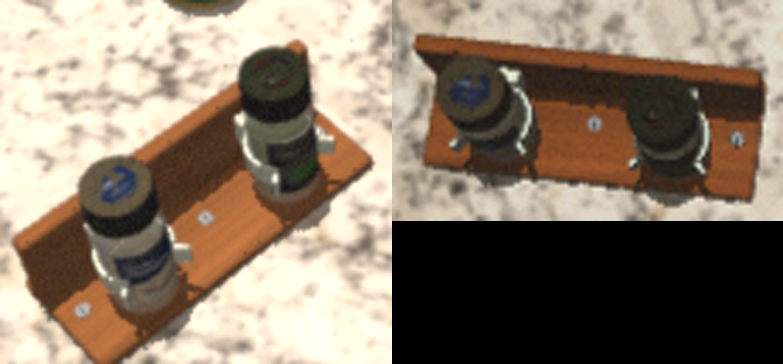

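The green jar is the right one: cap top at scene (267.5,191), top (274,178). The blue jar's cap top is at scene (212.5,232), top (219,171.5). Next I triangulate these and the coaster.

Create h.py:
```python
import cv2,numpy as np
def ray(c,uv):
    P=np.array(c['pose']);d=P[:3,:3]@[(uv[0]-c['cx'])/c['fx'],(uv[1]-c['cy'])/c['fy'],1];return P[:3,3],d/np.linalg.norm(d)
def tri(*cu):
    A=np.zeros((3,3));b=np.zeros(3);M=[]
    for c,u in cu:
        o,d=ray(c,u);m=np.eye(3)-np.outer(d,d);A+=m;b+=m@o;M.append((m,o))
    x=np.linalg.solve(A,b);return np.round(x,4),[round(float(np.linalg.norm(m@(x-o))),4) for m,o in M]
def plane(c,uv,z):
    o,d=ray(c,uv);return np.round(o+d*(z-o[2])/d[2],4)
```

Run:
```python
from h import *
s=np.load("pics/scene0.npz");t=np.load("pics/top0.npz")
print("green",tri((s,(267.5,191.1)),(t,(274.1,177.9))));print("blue",tri((s,(212.5,231.8)),(t,(219.1,171.5))))
fp=lambda p:(170+p[0]/2.8,165+p[1]/2.8)
gp=lambda p:((p[0]-392)/3.4+195,p[1]/3.4+145)
for n,a,b in(("screw mid",(205,217),(594,124)),("foot R front",(371,161),(752,201)),("back R top",(300,42),(762,72)),("backLtop",(15,243),(416,37))):print(n,tri((s,fp(a)),(t,gp(b))))
print("front edge z.01",plane(t,gp((425,165)),.01),plane(t,gp((752,201)),.01))
def coaster(c,box):
    x0,y0,x1,y1=box;g=cv2.cvtColor(c['img'],cv2.COLOR_RGB2GRAY)[y0:y1,x0:x1]
    m=(g<45).astype(np.uint8);n,l,st,ce=cv2.connectedComponentsWithStats(m)
    print([(st[i,4],(ce[i]+[x0,y0]).round(1).tolist()) for i in range(1,n) if st[i,4]>15])
    for k in((3,3),):
        ok,co=cv2.findChessboardCorners(cv2.resize(g,None,fx=5,fy=5,interpolation=cv2.INTER_CUBIC),k);print(ok)
        if ok:
            co=(co[:,0]+.5)/5-.5+[x0,y0];return co
cs=coaster(s,(345,115,435,185));ct=coaster(t,(375,175,450,250));print(cs,ct)
if cs is not None and ct is not None:
  print(tri((s,cs[4]),(t,ct[4])), [plane(t,p,.006) for p in ct],[plane(s,p,.006) for p in cs])
```

```text
green (array([0.5594, 0.001 , 0.1131]), [0.0013, 0.0013])
blue (array([0.5791, 0.1078, 0.1087]), [0.0004, 0.0004])
screw mid (array([0.5817, 0.0535, 0.009 ]), [0.0007, 0.0007])
foot R front (array([ 0.5278, -0.0444,  0.0015]), [0.0015, 0.0015])
back R top (array([ 0.5935, -0.0572,  0.0617]), [0.0002, 0.0002])
backLtop (array([0.6275, 0.1524, 0.0641]), [0.0001, 0.0001])
front edge z.01 [0.5602 0.1606 0.01  ] [ 0.5246 -0.0453  0.01  ]
[(np.int32(43), [373.0, 140.8]), (np.int32(104), [391.4, 143.0]), (np.int32(51), [411.5, 148.5]), (np.int32(90), [367.0, 152.8]), (np.int32(113), [386.9, 157.8]), (np.int32(68), [406.7, 160.6]), (np.int32(39), [384.9, 171.0])]
False
[(np.int32(63), [443.3, 177.4]), (np.int32(84), [447.0, 192.5]), (np.int32(76), [412.0, 193.1]), (np.int32(112), [396.7, 197.9]), (np.int32(36), [434.0, 200.2]), (np.int32(166), [421.2, 207.5]), (np.int32(168), [403.5, 215.2]), (np.int32(43), [390.0, 222.8]), (np.int32(114), [427.8, 225.0]), (np.int32(94), [412.8, 230.4])]
True
None [[421.09999847 229.40000153]
 [407.70000076 224.40000153]
 [394.5        219.29999924]
 [425.70000076 216.40000153]
 [412.40000153 211.5       ]
 [399.29999924 206.20000076]
 [430.20000076 203.79999924]
 [417.20000076 198.5       ]
 [403.89999962 193.89999962]]
```

Run:
```python
import cv2,numpy as np
f=lambda im,k:np.clip(cv2.resize(im,None,fx=k,fy=k,interpolation=cv2.INTER_CUBIC)*1.4,0,255).astype(np.uint8)
a=f(cv2.imread("pics/scene0.png")[115:185,345:435],4);b=f(cv2.imread("pics/top0.png")[175:250,375:450],4)
o=np.zeros((300,660,3),np.uint8);o[:280,:360]=a;o[:,360:]=b;cv2.imwrite("pics/crop2.png",o)
```

```text
(no output)
```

View pics/crop2.png

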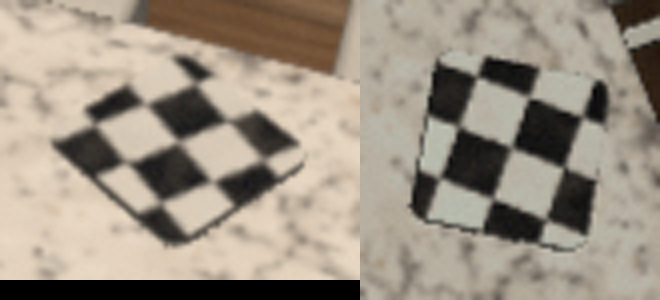

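Crop 2: the coaster outline has corners near crop (53,143), (180,245), (304,155) and (185,55) in scene, and (438,50), (607,82), (588,250) and (412,218) in top. The checker pattern is offset, so I use the outline. Before moving I look at the wrist view for obstacles, because a black object appears at the left of the top view.

Run:
```python
from h import *
s=np.load("pics/scene0.npz");t=np.load("pics/top0.npz")
# virtual corners (edge line intersections) of top face, crop->image
f=lambda p:(345+p[0]/4,115+p[1]/4); g=lambda p:(375+(p[0]-360)/4,175+p[1]/4)
S=[(53,143),(180,240),(306,150),(185,52)]; T=[(409,215),(587,247),(609,80),(437,49)]
for n,L in(("s",S),("t",T)):
    c,h=(s,f) if n=="s" else (t,g)
    P=np.array([plane(c,h(p),.006) for p in L]);print(n,P[:,:2].tolist(),P.mean(0),np.linalg.norm(P-np.roll(P,1,0),axis=1).round(3))
def mid(L):
    a,b,c,d=[np.array([*p,1.]) for p in L];m=np.cross(np.cross(a,c),np.cross(b,d));return m[:2]/m[2]
print("centre",tri((s,f(mid(S))),(t,g(mid(T)))))
def proj(c,p):
    q=np.linalg.inv(c['pose'])@[*p,1];return (q[:2]/q[2]*c['fx']+[c['cx'],c['cy']]).round(0),q[2].round(2)
for p in([.218,.586,.245],[.218,.586,.45],[0,0,.3],[0.05,0.3,.5]):print(p,proj(t,p),proj(s,p))
print("tap tip z", [plane(t,(92,242),z) for z in(.1,.2,.3,.4)])
for n,a,b in(("mill",(311,52),(414,100)),("pot knob",(428,199),(352,285)),("soap",(22,213),(128,70)),("bottle",(38,140),(155,38))):print(n,tri((s,a),(t,b)))
```

```text
s [[0.544, -0.2461], [0.46, -0.2288], [0.4403, -0.3161], [0.5246, -0.3404]] [ 0.492225 -0.28285   0.006   ] [0.096 0.086 0.089 0.088]
t [[0.4609, -0.2262], [0.4382, -0.319], [0.5279, -0.3416], [0.5507, -0.2501]] [ 0.494425 -0.284225  0.006   ] [0.093 0.096 0.093 0.094]
centre (array([ 0.4941, -0.2859,  0.0012]), [0.0014, 0.0014])
[0.218, 0.586, 0.245] (array([-132.,  405.]), np.float64(0.64)) (array([  37., 1017.]), np.float64(0.26))
[0.218, 0.586, 0.45] (array([-336.,  454.]), np.float64(0.44)) (array([-419., 1726.]), np.float64(0.1))
[0, 0, 0.3] (array([275., 575.]), np.float64(0.55)) (array([749., 353.]), np.float64(0.42))
[0.05, 0.3, 0.5] (array([-122.,  681.]), np.float64(0.36)) (array([866., 831.]), np.float64(0.14))
tap tip z [array([0.4565, 0.3509, 0.1   ]), array([0.4418, 0.3003, 0.2   ]), array([0.4271, 0.2497, 0.3   ]), array([0.4123, 0.1991, 0.4   ])]
mill (array([ 0.6824, -0.2761,  0.1616]), [0.0006, 0.0006])
pot knob (array([ 0.3475, -0.1347,  0.1137]), [0.0008, 0.0008])
soap (array([0.7723, 0.2663, 0.1738]), [0.0015, 0.0015])
bottle (array([0.7934, 0.1909, 0.242 ]), [0.0015, 0.0015])
```

View pics/wrist0.png

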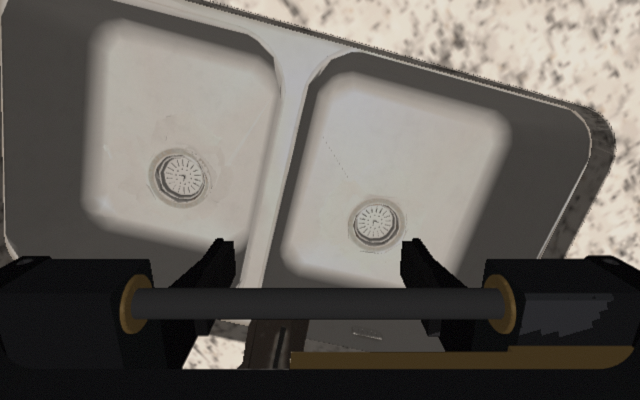

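Wrist view: the gripper is over the sink, with a dark tap part at (280,340) on the +x side. I raise straight up first, then look for the tap again.

The manual's scale: shifts go in shares of 0.75 m and turns go in shares of 4 rad. Converting my numbers, -0.18 m is -0.24, -0.15 m is -0.2.

Request:
pendant(
  segments=[
    {"trans": [0, 0, -0.0667], "finger_gap": 0.087},
    {"trans": [0, 0, -0.1333], "finger_gap": 0.087},
    {"trans": [0, 0, -0.2], "finger_gap": 0.087},
    {"trans": [0, 0, -0.24], "finger_gap": 0.087},
    {"trans": [0, 0, -0.24], "finger_gap": 0.087},
  ],
)

```text
time: 0.65
ee_pos: [0.2179, 0.5866, 0.4296]
eef_rot: [0.177, 0.984, 0.004, 0.0]
ft_force: [0.2, 0.6, 0.1]
width: 0.0873
grip_force: 0.0
```

Run:
```python
from h import *
from bench import r
s=np.load("pics/scene0.npz");t=np.load("pics/top0.npz")
print(tri((s,(12,388)),(t,(95,242))))
o=[]
for n in("wrist","top"):
    c=r.camera(n);np.savez(f"pics/{n}1.npz",**c);o.append(c["img"][:,:,::-1])
im=np.vstack([o[0],o[1]]);im=cv2.resize(im,(480,600));cv2.imwrite("pics/c3.png",im);print(c['pose'][:3,3])
c=np.load("pics/wrist1.npz");print(np.round(c['pose'],3).tolist());s=r.read_state();print(s['time'],s['ft_force'])
```

```text
(array([0.4798, 0.3503, 0.225 ]), [0.0712, 0.0712])
[ 0.33199251 -0.07722243  0.94600984]
[[0.349, 0.894, 0.281, 0.14], [0.937, -0.336, -0.096, 0.616], [0.008, 0.297, -0.955, 0.57], [0.0, 0.0, 0.0, 1.0]]
0.75 [ 1.05460984  0.11888486 -0.67695603]
```

View pics/c3.png

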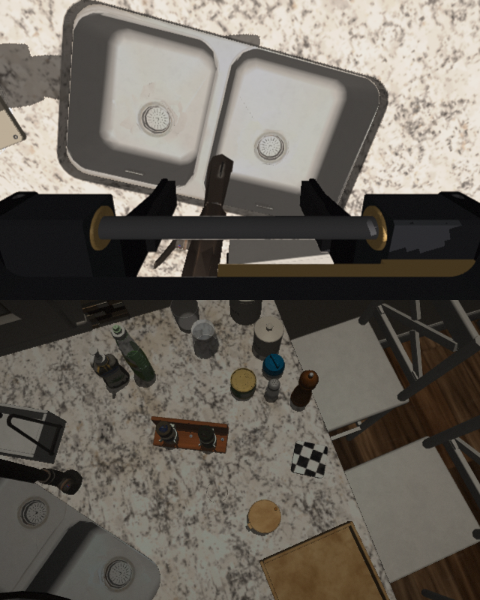

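The tap spout tip shows at wrist full-image pixel (297,212), just below and ahead of the gripper, and at top (95,240).

Run:
```python
from h import *
w=np.load("pics/wrist1.npz");t=np.load("pics/top1.npz")
print(tri((w,(297,212)),(t,(100,243))),tri((w,(297,212)),(t,(92,238))))
print(tri((w,(270,350)),(t,(0,222))))
print([plane(w,(297,212),z) for z in(0,.1,.15,.2)],[plane(w,(265,365),z) for z in(0,.1,.15,.2)])
print("scene0 corner",[plane(np.load("pics/scene0.npz"),(20,390),z) for z in(0,.1,.15,.2)])
```

```text
(array([ 0.4496,  0.4843, -0.245 ]), [0.0551, 0.0551]) (array([ 0.4504,  0.4895, -0.2163]), [0.0643, 0.0643])
(array([0.4629, 0.447 , 0.1872]), [0.0275, 0.0275])
[array([0.3175, 0.5163, 0.    ]), array([0.2865, 0.5337, 0.1   ]), array([0.271 , 0.5424, 0.15  ]), array([0.2554, 0.5512, 0.2   ])] [array([0.6045, 0.333 , 0.    ]), array([0.5231, 0.3825, 0.1   ]), array([0.4825, 0.4073, 0.15  ]), array([0.4418, 0.4321, 0.2   ])]
scene0 corner [array([0.6778, 0.4278, 0.    ]), array([0.6122, 0.4165, 0.1   ]), array([0.5794, 0.4109, 0.15  ]), array([0.5466, 0.4052, 0.2   ])]
```

Top (95,240) is the tap's base, and the spout runs from there to below the gripper. The fingertips at z=0.41 clear it, so I cross at this height while turning so the jaws close along the rack's x.

To row units: -0.449 m is -0.5987, -0.412 m is -0.5493, 1.384 rad is 0.346.

Request:
pendant(
  segments=[
    {"trans": [-0.0493, -0.0413, 0], "spin": 0.0275, "finger_gap": 0.087},
    {"trans": [-0.1, -0.0827, 0], "spin": 0.0575, "finger_gap": 0.087},
    {"trans": [-0.1493, -0.1227, 0], "spin": 0.0875, "finger_gap": 0.087},
    {"trans": [-0.2, -0.164, 0], "spin": 0.115, "finger_gap": 0.087},
    {"trans": [-0.2493, -0.2053, 0], "spin": 0.145, "finger_gap": 0.087},
    {"trans": [-0.2987, -0.2453, 0], "spin": 0.1725, "finger_gap": 0.087},
    {"trans": [-0.3493, -0.2867, 0], "spin": 0.2025, "finger_gap": 0.087},
    {"trans": [-0.3987, -0.328, 0], "spin": 0.23, "finger_gap": 0.087},
    {"trans": [-0.4493, -0.368, 0], "spin": 0.26, "finger_gap": 0.087},
    {"trans": [-0.4987, -0.4093, 0], "spin": 0.2875, "finger_gap": 0.087},
    {"trans": [-0.5493, -0.4507, 0], "spin": 0.3175, "finger_gap": 0.087},
    {"trans": [-0.5987, -0.492, 0], "spin": 0.346, "finger_gap": 0.087},
  ],
)

```text
time: 1.95
ee_pos: [0.5102, 0.0815, 0.423]
eef_rot: [0.766, 0.643, -0.001, -0.0]
ft_force: [0.5, 0.9, 0.9]
width: 0.0868
grip_force: 0.0
```

Add to h.py:
```python
def togo(r,tgt,yaw=None):
    from scipy.spatial.transform import Rotation as R
    s=r.read_state();M=R.from_quat(s['eef_rot']).as_matrix();d=np.array(tgt)-s['ee_pos']
    a=np.degrees(np.arctan2(M[1,1],M[0,1]))
    print("tool d",(M.T@d).round(4),"y-axis yaw deg",a.round(2),"turn",None if yaw is None else round(float(np.radians(a-yaw)),4),"J",np.round(s['joint_positions'],2),"t",round(s['time'],2),"ft",np.round(s['ft_force'],1))
```

Run:
```python
from h import *
from bench import r
togo(r,(.5594,.001,.30),-9.7)
```

```text
tool d [-0.0707  0.0626  0.1229] y-axis yaw deg -9.96 turn -0.0045 J [-0.69  0.05  0.47  1.44 -0.02  1.67 -0.4 ] t 1.95 ft [0.5 0.9 0.9]
```

To row units: 0.153 m is 0.204, 0.14 m is 0.1867.

Request:
pendant(
  segments=[
    {"trans": [-0.04, 0.0333, 0.04], "finger_gap": 0.087},
    {"trans": [-0.0733, 0.0667, 0.08], "finger_gap": 0.087},
    {"trans": [-0.0947, 0.084, 0.1333], "finger_gap": 0.087},
    {"trans": [-0.0947, 0.084, 0.1867], "finger_gap": 0.087},
    {"trans": [-0.0947, 0.084, 0.204], "finger_gap": 0.087},
    {"trans": [-0.0947, 0.084, 0.204], "finger_gap": 0.087},
    {"trans": [-0.0947, 0.084, 0.204], "finger_gap": 0.087},
  ],
)

```text
time: 2.65
ee_pos: [0.5605, 0.0036, 0.2728]
eef_rot: [0.764, 0.645, 0.001, 0.0]
ft_force: [-0.1, 0.1, 1.0]
width: 0.087
grip_force: 0.0
```

Run:
```python
from h import *
from bench import r
togo(r,(.5594,.001,.098),-9.7)
c=r.camera("wrist");np.savez("pics/wrist2.npz",**c);cv2.imwrite("pics/wrist2.png",np.clip(c["img"][:,:,::-1]*1.3,0,255).astype(np.uint8))
q=np.linalg.inv(c['pose'])
for p in((.5594,.001,.115),(.5791,.1078,.115)):
    x=q@[*p,1];print(p,x[:2]/x[2]*c['fx']+[c['cx'],c['cy']])
```

```text
tool d [-0.0029 -0.0009  0.1748] y-axis yaw deg -9.62 turn 0.0013 J [-0.57  0.18  0.55  1.62 -0.1   1.37 -0.17] t 2.65 ft [-0.1  0.1  1. ]
(0.5594, 0.001, 0.115) [317.08327029 192.59873616]
(0.5791, 0.1078, 0.115) [318.86406589  64.6373728 ]
```

View pics/wrist2.png

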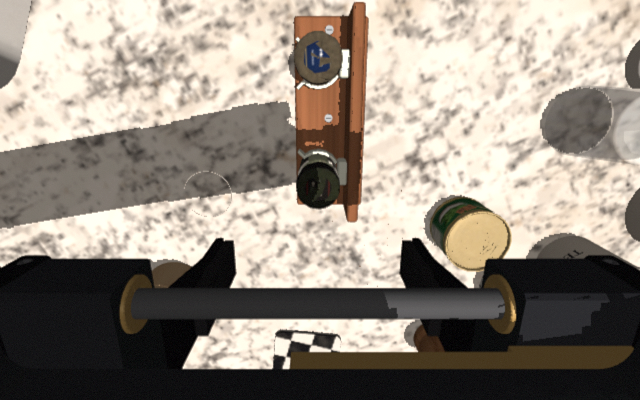

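The wrist view shows the rack aligned with the jaws. The green cap centre is at (318,186), the blue cap at (318,60), and the salt and mustard pots are well off the path. I triangulate all three views together.

Run:
```python
from h import *
s,t,w=[np.load(f"pics/{n}.npz") for n in("scene0","top0","wrist2")]
g=cv2.cvtColor(w['img'],cv2.COLOR_RGB2GRAY)[150:225,285:350]
m=(g<42).astype(np.uint8);n,l,st,ce=cv2.connectedComponentsWithStats(m);i=1+st[1:,4].argmax();print(st[i],ce[i]+[285,150])
for k,a,b,c in(("g",(267.5,191.1),(274.1,177.9),(318,186)),("b",(212.5,231.8),(219.1,171.5),(318,60))):
    print(k,tri((s,a),(t,b),(w,c)),tri((s,a),(w,c)),tri((t,b),(w,c)),plane(w,c,.115))
```

```text
[  11   12   44   46 1591] [317.73350094 184.89126336]
g (array([0.5605, 0.0023, 0.1107]), [0.0023, 0.0023, 0.0034]) (array([0.5603, 0.0048, 0.1151]), [0.0023, 0.0023]) (array([0.5612, 0.0023, 0.0995]), [0.0009, 0.0009]) [0.5613 0.007  0.115 ]
b (array([0.5788, 0.1092, 0.1099]), [0.0008, 0.0019, 0.0026]) (array([0.5781, 0.1105, 0.1125]), [0.0014, 0.0014]) (array([0.58  , 0.1108, 0.1017]), [0.0019, 0.0019]) [0.579  0.1114 0.115 ]
```

To row units: 0.175 m is 0.2333, 0.16 m is 0.2133.

Request:
pendant(
  segments=[
    {"trans": [0, 0, 0.0667], "finger_gap": 0.087},
    {"trans": [0, 0, 0.1333], "finger_gap": 0.087},
    {"trans": [0, 0, 0.1867], "finger_gap": 0.087},
    {"trans": [0, 0, 0.2133], "finger_gap": 0.087},
    {"trans": [0, 0, 0.2333], "finger_gap": 0.087},
    {"trans": [0, 0, 0.2333], "finger_gap": 0.087},
    {"trans": [0, 0, 0.2333], "finger_gap": 0.087},
  ],
  grip_n=45,
)

```text
time: 3.4
ee_pos: [0.5613, 0.0032, 0.0981]
eef_rot: [0.764, 0.645, 0.001, 0.001]
ft_force: [0.1, 0.0, -0.1]
width: 0.0868
grip_force: 0.0
```

Request:
pendant(
  segments=[
    {"finger_gap": 0.06},
    {"finger_gap": 0.03},
    {"finger_gap": 0.03},
    {"finger_gap": 0.03},
    {"finger_gap": 0.03},
    {"finger_gap": 0.03},
    {"finger_gap": 0.03},
    {"finger_gap": 0.03},
  ],
  grip_n=45,
)

```text
time: 4.2
ee_pos: [0.5606, 0.0029, 0.0966]
eef_rot: [0.764, 0.645, 0.0, 0.0]
ft_force: [1.8, 0.8, -0.1]
width: 0.0401
grip_force: 45.0
```

Run:
```python
from h import *
from bench import r
togo(r,(.5594,.001,.098),-9.7)
```

```text
tool d [-0.0021 -0.0008 -0.0014] y-axis yaw deg -9.69 turn 0.0002 J [-0.52  0.35  0.52  1.83 -0.2   1.02 -0.09] t 4.2 ft [ 1.8  0.8 -0.1]
```

To row units: -0.06 m is -0.08, -0.053 m is -0.0707.

Request:
pendant(
  segments=[
    {"trans": [0, -0.0067, 0], "finger_gap": 0.03},
    {"trans": [0, -0.0133, 0], "finger_gap": 0.03},
    {"trans": [0, -0.02, 0], "finger_gap": 0.03},
    {"trans": [0, -0.0267, 0], "finger_gap": 0.03},
    {"trans": [0, -0.0333, 0], "finger_gap": 0.03},
    {"trans": [0, -0.04, 0], "finger_gap": 0.03},
    {"trans": [0, -0.0493, 0], "finger_gap": 0.03},
    {"trans": [0, -0.06, 0], "finger_gap": 0.03},
    {"trans": [0, -0.0707, 0], "finger_gap": 0.03},
    {"trans": [0, -0.08, 0], "finger_gap": 0.03},
    {"trans": [0, -0.08, 0], "finger_gap": 0.03},
    {"trans": [0, -0.08, 0], "finger_gap": 0.03},
  ],
  grip_n=45,
)

```text
time: 5.4
ee_pos: [0.501, 0.0133, 0.0966]
eef_rot: [0.764, 0.645, 0.0, -0.0]
ft_force: [0.9, -0.5, -1.6]
width: 0.0397
grip_force: 45.0
```

Run:
```python
from h import *
from bench import r
togo(r,(.4941,-.2850,.2),-9.7)
o=[]
for n in("scene","top"):
    c=r.camera(n);o.append(c["img"][:,:,::-1]);np.savez(f"pics/{n}4.npz",**c)
cv2.imwrite("pics/c4.png",np.clip(np.vstack([cv2.resize(x,(480,300)) for x in o])*1.4,0,255).astype(np.uint8))
```

```text
tool d [-0.2952  0.0433 -0.1035] y-axis yaw deg -9.66 turn 0.0006 J [-0.59  0.22  0.52  1.98 -0.13  0.98 -0.17] t 5.4 ft [ 0.9 -0.5 -1.6]
```

View pics/c4.png

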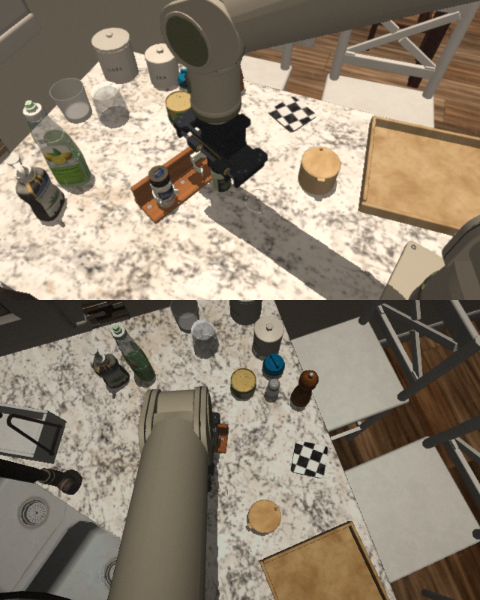

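The jar is free of the clip and held, and the blue jar is still in its clip. I lift 6 cm and carry it to the coaster.

To row units: -0.294 m is -0.392, -0.06 m is -0.08.

Request:
pendant(
  segments=[
    {"trans": [0, 0, -0.04], "finger_gap": 0.03},
    {"trans": [0, 0, -0.08], "finger_gap": 0.03},
    {"trans": [-0.04, 0.0067, -0.08], "finger_gap": 0.03},
    {"trans": [-0.0933, 0.0133, -0.08], "finger_gap": 0.03},
    {"trans": [-0.1467, 0.0213, -0.08], "finger_gap": 0.03},
    {"trans": [-0.2, 0.0293, -0.08], "finger_gap": 0.03},
    {"trans": [-0.2533, 0.0373, -0.08], "finger_gap": 0.03},
    {"trans": [-0.3067, 0.0453, -0.08], "finger_gap": 0.03},
    {"trans": [-0.3533, 0.052, -0.08], "finger_gap": 0.03},
    {"trans": [-0.392, 0.0573, -0.08], "finger_gap": 0.03},
    {"trans": [-0.392, 0.0573, -0.08], "finger_gap": 0.03},
    {"trans": [-0.392, 0.0573, -0.08], "finger_gap": 0.03},
  ],
  grip_n=45,
)

```text
time: 6.7
ee_pos: [0.4938, -0.2845, 0.1562]
eef_rot: [0.765, 0.644, -0.0, -0.0]
ft_force: [0.6, 1.3, -1.4]
width: 0.0401
grip_force: 45.0
```

Run:
```python
from h import *
from bench import r
togo(r,(.4937,-.2843,.0930),-9.7)
o=[]
for n in("scene","wrist"):
    c=r.camera(n);o.append(c["img"][:,:,::-1]);np.savez(f"pics/{n}5.npz",**c)
cv2.imwrite("pics/c5.png",np.clip(np.vstack([cv2.resize(x,(480,300)) for x in o])*1.4,0,255).astype(np.uint8))
```

```text
tool d [ 0.0002 -0.0001  0.0632] y-axis yaw deg -9.77 turn -0.0012 J [-0.16  0.33  0.72  1.75 -0.24  1.15  0.47] t 6.7 ft [ 0.6  1.3 -1.4]
```

View pics/c5.png

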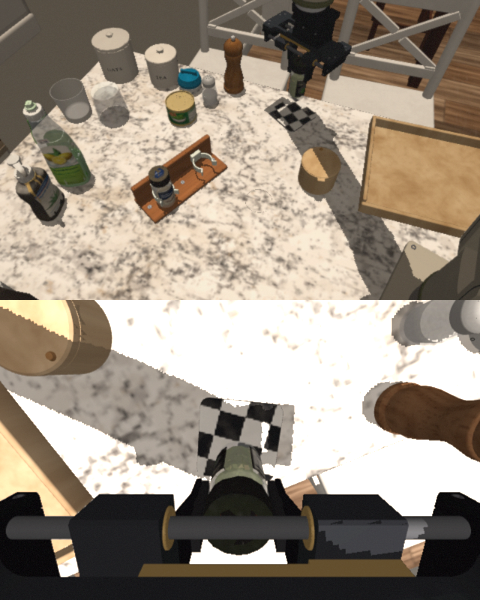

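The scene view shows the jar hanging over the coaster and the blue jar still clipped. In the wrist view the coaster's far corners are near full-image pixels (267,131) and (392,140). I check these against the estimate.

Run:
```python
from h import *
w=np.load("pics/wrist5.npz")
print(plane(w,(267,131),.006),plane(w,(392,139),.006),"expected",(.4609,-.2262),(.5507,-.2501))
x=np.linalg.inv(w['pose'])
for p in((.4609,-.2262,.006),(.5507,-.2501,.006),(.4938,-.2845,.075)):
    q=x@[*p,1];print(q[:2]/q[2]*w['fx']+[w['cx'],w['cy']])
a=np.clip(w['img'][120:260,240:420,::-1]*1.0,0,255).astype(np.uint8)
cv2.imwrite("pics/c6.png",cv2.resize(a,None,fx=4,fy=4,interpolation=cv2.INTER_CUBIC))
```

```text
[ 0.4608 -0.2237  0.006 ] [ 0.5636 -0.248   0.006 ] expected (0.4609, -0.2262) (0.5507, -0.2501)
[267.72100983 133.96868462]
[377.15519485 144.01681463]
[317.82005151 221.05771194]
```

View pics/c6.png

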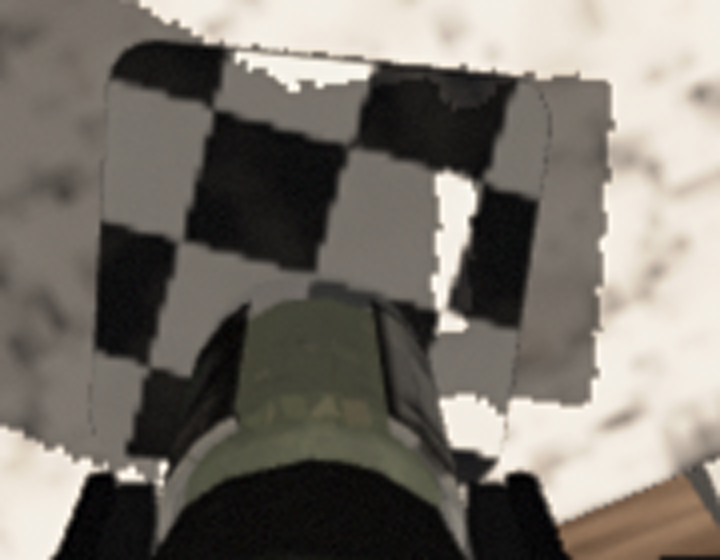

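The crop shows the far corners at full pixels (267,130.5) and (377.5,141), within about 2 mm of the estimate. I lower to just above contact.

To row units: 0.06 m is 0.08, 0.057 m is 0.076.

Request:
pendant(
  segments=[
    {"trans": [0, 0, 0.0267], "finger_gap": 0.03},
    {"trans": [0, 0, 0.0533], "finger_gap": 0.03},
    {"trans": [0, 0, 0.0693], "finger_gap": 0.03},
    {"trans": [0, 0, 0.076], "finger_gap": 0.03},
    {"trans": [0, 0, 0.08], "finger_gap": 0.03},
    {"trans": [0, 0, 0.08], "finger_gap": 0.03},
    {"trans": [0, 0, 0.08], "finger_gap": 0.03},
  ],
  grip_n=45,
)

```text
time: 7.5
ee_pos: [0.4944, -0.2841, 0.0972]
eef_rot: [0.764, 0.645, 0.0, 0.0]
ft_force: [-0.4, 0.7, -1.4]
width: 0.0402
grip_force: 45.0
```

Request:
pendant(
  segments=[
    {"trans": [0, 0, 0.0013], "finger_gap": 0.03},
    {"trans": [0, 0, 0.0027], "finger_gap": 0.03},
    {"trans": [0, 0, 0.0027], "finger_gap": 0.03},
    {"trans": [0, 0, 0.0027], "finger_gap": 0.03},
  ],
  grip_n=45,
)

```text
time: 7.9
ee_pos: [0.494, -0.284, 0.0946]
eef_rot: [0.764, 0.645, 0.0, 0.0]
ft_force: [-0.3, 0.7, -1.3]
width: 0.0403
grip_force: 45.0
```

To row units: 0.002 m is 0.0027, 0.001 m is 0.0013.

Request:
pendant(
  segments=[
    {"trans": [0, 0, 0.0013], "finger_gap": 0.03},
    {"trans": [0, 0, 0.0027], "finger_gap": 0.03},
    {"trans": [0, 0, 0.0027], "finger_gap": 0.03},
    {"trans": [0, 0, 0.0027], "finger_gap": 0.03},
  ],
  grip_n=45,
)

```text
time: 8.3
ee_pos: [0.4942, -0.2841, 0.0931]
eef_rot: [0.764, 0.645, 0.0, 0.0]
ft_force: [-2.2, 1.1, 6.0]
width: 0.0399
grip_force: 45.0
```

Request:
pendant(
  segments=[
    {"trans": [0, 0, 0.0013], "finger_gap": 0.03},
    {"trans": [0, 0, 0.0013], "finger_gap": 0.03},
    {"trans": [0, 0, 0.0013], "finger_gap": 0.03},
  ],
  grip_n=45,
)

```text
time: 8.6
ee_pos: [0.4942, -0.2842, 0.093]
eef_rot: [0.764, 0.645, 0.001, 0.0]
ft_force: [-4.7, 3.7, 16.9]
width: 0.0397
grip_force: 45.0
```

Contact at TCP z 0.093, as expected. I ease the load off, check the jar, then release gently.

To row units: -0.001 m is -0.0013.

Request:
pendant(
  segments=[
    {"trans": [0, 0, -0.0013], "finger_gap": 0.03},
    {"trans": [0, 0, -0.0013], "finger_gap": 0.03},
    {"trans": [0, 0, -0.0013], "finger_gap": 0.03},
  ],
  grip_n=10,
)

```text
time: 8.9
ee_pos: [0.4943, -0.2841, 0.0929]
eef_rot: [0.764, 0.645, 0.0, 0.0]
ft_force: [-0.9, 0.5, 6.6]
width: 0.0405
grip_force: 10.0
```

Request:
pendant(
  segments=[
    {"finger_gap": 0.045},
    {"finger_gap": 0.05},
    {"finger_gap": 0.065},
    {"finger_gap": 0.087},
    {"finger_gap": 0.087},
    {"finger_gap": 0.087},
    {"finger_gap": 0.087},
  ],
  grip_n=10,
)

```text
time: 9.6
ee_pos: [0.494, -0.2839, 0.0925]
eef_rot: [0.764, 0.645, 0.0, -0.0]
ft_force: [-0.5, -0.1, 0.3]
width: 0.0816
grip_force: 0.0
```

```bash
python3 - <<'E'
from h import *
from bench import r
togo(r,(.4937,-.2843,.2),-9.7)
E
```

```text
tool d [-0.0004 -0.0002 -0.1075] y-axis yaw deg -9.68 turn 0.0003 J [-0.12  0.41  0.69  1.81 -0.3   1.03  0.51] t 9.6 ft [-0.5 -0.1  0.3]
```

Then rise straight up and back toward +y to look.

To row units: -0.2 m is -0.2667, -0.18 m is -0.24.

Request:
pendant(
  segments=[
    {"trans": [0, 0, -0.0133], "finger_gap": 0.087},
    {"trans": [0, 0, -0.04], "finger_gap": 0.087},
    {"trans": [0, 0, -0.08], "finger_gap": 0.087},
    {"trans": [0, 0, -0.1333], "finger_gap": 0.087},
    {"trans": [0, 0, -0.1867], "finger_gap": 0.087},
    {"trans": [0, 0, -0.24], "finger_gap": 0.087},
    {"trans": [0.0533, 0, -0.2667], "finger_gap": 0.087},
    {"trans": [0.12, 0, -0.2667], "finger_gap": 0.087},
    {"trans": [0.1733, 0, -0.2667], "finger_gap": 0.087},
    {"trans": [0.2, 0, -0.2667], "finger_gap": 0.087},
    {"trans": [0.2, 0, -0.2667], "finger_gap": 0.087},
  ],
  grip_n=10,
)

```text
time: 10.7
ee_pos: [0.5199, -0.1325, 0.2931]
eef_rot: [0.763, 0.647, 0.001, -0.0]
ft_force: [-0.3, 0.1, -0.3]
width: 0.0866
grip_force: 0.0
```

Run:
```python
from h import *
from bench import r
o=[]
for n in("scene","top"):
    c=r.camera(n);np.savez(f"pics/{n}7.npz",**c);im=c["img"][:,:,::-1]
    o.append(im[80:200,150:460] if n=="scene" else im[130:250,200:510])
cv2.imwrite("pics/c7.png",np.clip(cv2.resize(np.vstack(o),None,fx=2.4,fy=2.4,interpolation=cv2.INTER_CUBIC)*1.4,0,255).astype(np.uint8))
```

```text
(no output)
```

View pics/c7.png

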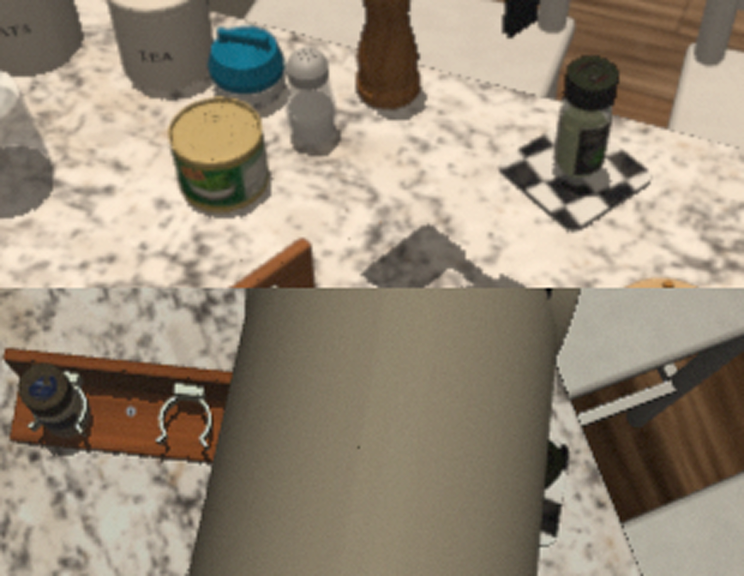

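The final view shows the jar upright near the middle of the coaster and the blue jar still in its clip. I run one numeric check of the cap position, then hand in if it agrees.

Run:
```python
from h import *
from bench import r
s=np.load("pics/scene7.npz");p=plane(s,(150+592/2.4,80+72/2.4),.111);print(p)
if np.linalg.norm(p[:2]-[.4937,-.2843])<.01: print(r.close_job())
```

```text
[ 0.4941 -0.2851  0.111 ]
the job is handed in; nothing more can be done
None
```

The green-label jar was pulled level out through the front of its clip and now stands upright on the checkered coaster, within about 1 mm of its measured middle; the blue-label jar is still in its clip, and the job was handed in at about 11 s.

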